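# Lids back on the turned boxes

## Task

The finish on this graduated set of four turned wooden boxes is dry: put each lid back on the box of its own size, knob up and fully home so that the plate lies flat on the rim. Set the lids down rather than dropping them, and leave all four boxes standing where they are. Do not knock over the oil bottle or the candlestick among them.

Things in the scene. Friction and masses are not known exactly. Their poses are not given: they have to be found in the camera images.
- box_small: The small turned wooden box, loose, open at the top: round, 50 mm outside diameter, 42 mm tall, wall 6 mm, round mouth 38 mm wide, floor 7 mm thick, about 50 g. Origin: centre of its underside; z up its axis.
- lid_small: The small lid, loose, knob up, 45 mm tall, about 22 g: round plate 50 mm across, 7 mm thick; below it a tapered plug 12 mm deep, 24 mm wide at the foot, 35 at the top, fits the box of the same diameter; above it a straight round knob 16 mm wide, 26 mm tall. Origin: centre of the plug's foot, z up; plate top 19 mm above it. Home, it is 30 mm above the origin of the small box.
- box_medium: The medium turned wooden box, loose, open at the top: round, 62 mm outside diameter, 50 mm tall, wall 6 mm, round mouth 50 mm wide, floor 7 mm thick, about 80 g. Origin: centre of its underside; z up its axis.
- lid_medium: The medium lid, loose, knob up, 45 mm tall, about 34 g: round plate 62 mm across, 7 mm thick; below it a tapered plug 12 mm deep, 36 mm wide at the foot, 47 at the top, fits the box of the same diameter; above it a straight round knob 18 mm wide, 26 mm tall. Origin: centre of the plug's foot, z up; plate top 19 mm above it. Home, it is 38 mm above the origin of the medium box.
- box_large: The large turned wooden box, loose, open at the top: round, 74 mm outside diameter, 58 mm tall, wall 6 mm, round mouth 62 mm wide, floor 7 mm thick, about 120 g. Origin: centre of its underside; z up its axis.
- lid_large: The large lid, loose, knob up, 45 mm tall, about 50 g: round plate 74 mm across, 7 mm thick; below it a tapered plug 12 mm deep, 48 mm wide at the foot, 59 at the top, fits the box of the same diameter; above it a straight round knob 20 mm wide, 26 mm tall. Origin: centre of the plug's foot, z up; plate top 19 mm above it. Home, it is 46 mm above the origin of the large box.
- box_extra_large: The extra-large turned wooden box, loose, open at the top: round, 86 mm outside diameter, 66 mm tall, wall 6 mm, round mouth 74 mm wide, floor 7 mm thick, about 170 g. Origin: centre of its underside; z up its axis.
- lid_extra_large: The extra-large lid, loose, knob up, 45 mm tall, about 70 g: round plate 86 mm across, 7 mm thick; below it a tapered plug 12 mm deep, 60 mm wide at the foot, 71 at the top, fits the box of the same diameter; above it a straight round knob 22 mm wide, 26 mm tall. Origin: centre of the plug's foot, z up; plate top 19 mm above it. Home, it is 54 mm above the origin of the extra-large box.
- oil_bottle: Closed amber bottle of finishing oil, a bystander standing among the work, 58 mm in diameter, 140 mm tall. Origin: centre of its underside.
- candlestick: Slender turned candlestick of pale wood, a bystander standing among the work, foot 68 mm and top 48 mm in diameter, 106 mm tall. Origin: centre of its foot.

How it is judged:
By the outcome, as a careful person would: the job done as asked, in the order asked, and still so for the second after the job is handed in, with the robot touching nothing.
It also fails if it takes over 109 s, if anything falls off the work surface, if the arm or the gripper's body presses on something with over 40 N, if the wrist force passes 120 N, or if a joint passes its speed limit or range.

## Robot

A 6-joint arm with a two-finger parallel gripper is mounted at the origin on the work surface. World frame = base frame: x ahead of the robot, y to its left, z up, the work surface at z = 0. Lengths are in m, angles in rad, forces in N, time in s.
With the tool pointing down it reaches from about 0.35 to 0.775 m from the base axis. Payload 7.3 kg.
Tool frame: the origin (TCP) lies at the centre of the arm's flange, where the gripper is bolted on; the fingertips stand 178 mm ahead of it and the grasp point (between the pads) lies 159 mm ahead of it (tip_extent is the distance from the TCP to the fingertips, in m); z points along the fingers, y is the line along which they close (so a half turn about z gives the same grasp; the last joint's range is limited). The gripper opens to 92 mm and grips with 3 to 60 N. Pads are 19 mm wide; open, the fingers measure 130 mm over their backs; the gripper's body (75 mm by 190 mm) begins 47 mm behind the grasp point.
Start: joints at [1.198, 0.342, 1.524, -0, 1.275, -0.146], TCP at [0.118, 0.512, 0.405] pointing down, gripper open.
Joint ranges: [-2.53, 2.53], [-0.77, 2.02], [0.04, 2.7], [-1, 4.14], [0.28, 2.66], [-3.11, 3.11]. Speed limits (rad/s): [2.57, 2.57, 3.14, 3.14, 3.14, 3.14].

## Interface

Orientations are given as [roll, pitch, yaw] about the fixed x, y, z axes, in that order (R = Rz(yaw) Ry(pitch) Rx(roll)).
In Python, from cell import * gives the robot as it stands.
- The arm moves only by the tool arm_command, never from a script. Its arguments are lists of equal length, an entry for each row: "xyz": the shift along the world's x, y, z in mm, a list of three; "spin": the turn about the world's z in degrees. In form: {"xyz": [[tx, ty, tz], ...], "spin": [spin, ...]}. A call has 1 to 20 rows; each row shifts and turns the commanded pose from where the row before left it; what a row does not reach is not made up. A row lasts 1/10 s, in which the tool goes at most 50 mm and 8.59 degrees, less where a joint would pass 70% of its speed; a pose out of reach is approached as far as the arm can. A call with a gripper value outside its range is refused whole. "jaw" is the opening, from -1 (shut) to 1 (fully open), set as the call begins (left out, the last holds). The fingers move at their own pace and stop on an object; "squeeze" is the grip in N (left out, the last holds). Time passes only in rows, so rows that do not move let the fingers close. It gives the time, the measured TCP pose, the force, the opening and the grip force at its end, in the units of the state.
- observe(): the state, without advancing time (a new reading comes with each control period).
- read_camera(name): name is "scene" or "top" or "wrist"; returns a dict with "img" (400x640x3 uint8, red, green, blue), "depth" (400x640 float32, m along the optical axis (not along the pixel's ray), 0 where there is no reading), "fx", "fy", "cx", "cy" (pixels), "world_from_camera" (4x4, takes a point from camera to world coordinates). Camera axes: x right, y up, looking along -z (the intrinsics and any distortion apply to the point x, -y, -z); pixel columns grow to the right and rows downward; lengths in m; the calibration is good to about 2 mm. A picture is of the moment at which its call begins.
- hand_in(): hands the job in; it is judged then, once.
The state is a dict: "time": time; "qpos": joint angles; "qvel": joint speeds; "joint_efforts": joint torques, N m; "tool_pos": TCP position; "tool_rot": TCP orientation; "contact_force": force on the tool from outside, world axes, zero at the start; "torque": the same for the moment, N m; "opening": finger opening in m; "grip_force": force on a finger pad.
Only numpy, scipy, OpenCV 4.12 (cv2) and the standard library are available. Lean on these libraries where they do the work, as an engineer would, in place of code of your own. Each camera call takes 0.05 s, during which the arm holds its last target. There are 200 camera calls.

## Working session

There is one attempt and no reset: what is moved stays moved. The work goes in short steps, Python scripts to look and compute and a tool call to move; the robot and the scene stay as the last step left them, time stands still between calls to the robot, and variables do not carry over. Pictures are saved under pics/ and viewed, at most 14 in all, crops included, and the job is handed in when it is done.

Besides the shell and the picture viewer there is one more tool, called by a JSON object that holds its "method" and its "body", one argument or row to a line. arm_command: Moves the arm, as the interface text tells. Its arguments: {"type":"object","properties":{"xyz":{"type":"array","items":{"type":"array","items":{"type":"number"}}},"spin":{"type":"array","items":{"type":"number"}},"jaw":{"type":"number"},"squeeze":{"type":"number"}},"required":["xyz","spin"]}

```bash
mkdir -p pics; ls
python3 - <<'E'
from cell import *
import cv2
s=observe(); print(s['time'],s['tool_pos'],s['tool_rot'],s['opening'])
for n in ("scene","top"):
    c=read_camera(n); cv2.imwrite(f"pics/{n}0.png",c["img"][:,:,::-1]); print(n,c["fx"],c["cx"],c["cy"],c["world_from_camera"].round(3).tolist(), [k for k in c])
E
```

```text
pics
0.0 [0.11798403 0.5114381  0.40403845] [-3.14005093e+00 -1.97024064e-04  2.91483661e+00] 0.0917176992393448
scene 365.12266389600404 316.82499744973336 201.05218819559084 [[0.575, -0.477, 0.665, 1.125], [0.818, 0.349, -0.457, -0.393], [-0.014, 0.807, 0.591, 0.546], [0.0, 0.0, 0.0, 1.0]] ['img', 'depth', 'fx', 'fy', 'cx', 'cy', 'world_from_camera']
top 382.7230286301345 316.11741865930793 197.0871868898816 [[0.082, 0.976, -0.203, 0.316], [-0.997, 0.079, -0.021, -0.004], [-0.004, 0.204, 0.979, 0.958], [0.0, 0.0, 0.0, 1.0]] ['img', 'depth', 'fx', 'fy', 'cx', 'cy', 'world_from_camera']
```

View pics/scene0.png

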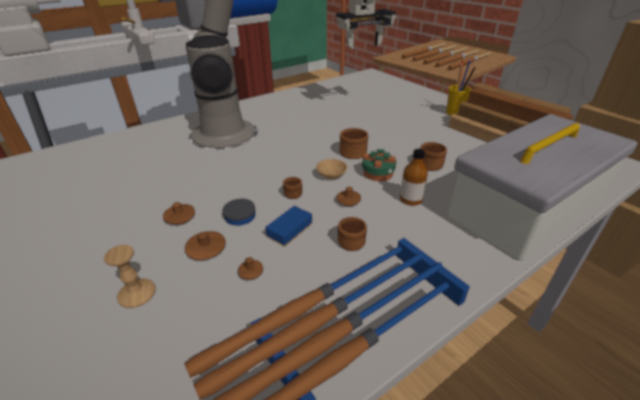

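View pics/top0.png

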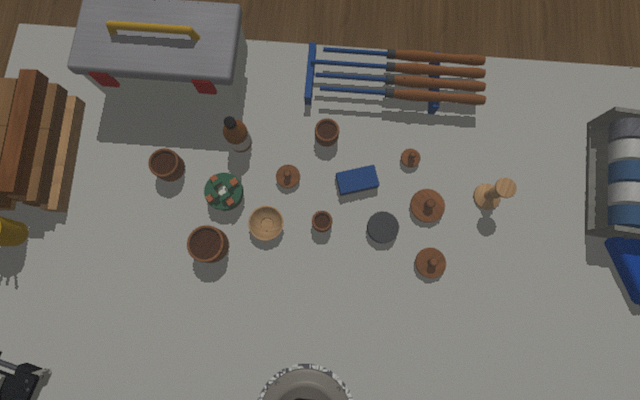

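The scene shows four lids and four boxes. In the top view the lids are near (288,177), (410,158), (427,206) and (430,263). The boxes are near (327,131), (167,164), (207,244) and (321,221). The bottle is at (235,135) and the candlestick at (490,195).

```bash
cat > h.py <<'E'
from cell import *
import cv2, numpy as np
def ray(c,u,v):
    M=c["world_from_camera"]; d=np.stack([(np.asarray(u,float)-c["cx"])/c["fx"],-(np.asarray(v,float)-c["cy"])/c["fy"],-np.ones_like(np.asarray(u,float))],-1)
    return M[:3,3],d@M[:3,:3].T
def plane(c,u,v,z):
    o,d=ray(c,u,v); return o+d*((z-o[2])/d[...,2])[...,None]
def cloud(c):
    v,u=np.mgrid[0:400,0:640]; o,d=ray(c,u,v); P=o+d*c["depth"][...,None]; P[c["depth"]<=0]=np.nan; return P
def brown(c):
    h,s,v=cv2.split(cv2.cvtColor(c["img"],cv2.COLOR_RGB2HSV)); return ((h<16)&(s>110)&(v>35)).astype(np.uint8)
E
python3 - <<'E'
from h import *
c=read_camera("top"); P=cloud(c)
print("table z",np.nanmedian(P[300:340,150:600,2]))
h=cv2.cvtColor(c["img"],cv2.COLOR_RGB2HSV)
m=cv2.morphologyEx(brown(c),cv2.MORPH_CLOSE,np.ones((3,3)))
n,L,S,C=cv2.connectedComponentsWithStats(m)
for i in range(1,n):
    if S[i,4]<60 or not(100<C[i,0]<560) or C[i,1]<100: continue
    Q=P[(L==i)]; Q=Q[~np.isnan(Q[:,0])]; z=Q[:,2]
    zt=np.percentile(z,98); 
    T=Q[(z>zt-.006)]
    ctr,r=cv2.minEnclosingCircle(T[:,:2].astype(np.float32))
    B=Q[z>0.008]; c2,r2=cv2.minEnclosingCircle(B[:,:2].astype(np.float32))
    print(C[i].round(),S[i,4],"top",zt.round(4),"n",len(T),"c",np.round(ctr,4),round(r*2,4),"all",np.round(c2,4),round(2*r2,4),z.min().round(3))
# others
for nm,(u,v) in dict(bottle=(235,135),cs=(488,197),cst=(506,188),green=(223,190),bowl=(266,224),blk=(382,228),blue=(357,180)).items():
    print(nm,P[v-4:v+5,u-4:u+5].reshape(-1,3)[40].round(3), h[v,u])
E
```

```text
table z 0.0008200188942548703
[240. 128.] 123 top 0.1135 n 19 c [0.6425 0.2151] 0.0216 all [0.6497 0.2117] 0.0463 0.085
[164. 163.] 137 top 0.0618 n 118 c [0.5606 0.396 ] 0.072 all [0.5606 0.3959] 0.072 0.047
[410. 156.] 166 top 0.047 n 19 c [ 0.6329 -0.2171] 0.0161 all [ 0.6345 -0.216 ] 0.0469 0.015
[287. 175.] 317 top 0.0467 n 29 c [0.5609 0.0924] 0.0169 all [0.5603 0.0921] 0.06 0.015
[427. 205.] 717 top 0.0447 n 35 c [ 0.5141 -0.2645] 0.0214 all [ 0.514  -0.2619] 0.0833 0.015
[207. 244.] 209 top 0.0698 n 175 c [0.3716 0.2635] 0.0849 all [0.3716 0.2635] 0.0849 0.056
[430. 261.] 570 top 0.0459 n 48 c [ 0.3725 -0.274 ] 0.0203 all [ 0.3729 -0.2726] 0.0705 0.015
bottle [0.629 0.218 0.1  ] [ 17 110  67]
cs [ 0.544 -0.409  0.028] [15 83 80]
cst [ 0.549 -0.416  0.105] [ 16  98 151]
green [0.504 0.243 0.05 ] [ 33  16 163]
bowl [0.435 0.135 0.008] [ 15 102 147]
blk [ 0.446 -0.151  0.026] [100  11  69]
blue [ 0.561 -0.083  0.03 ] [110 118 112]
```

Run:
```python
from h import *
G=dict(bS=(.43,.02),bM=(.63,.0),bL=(.56,.396),bX=(.372,.263),lS=(.633,-.217),lM=(.561,.092),lX=(.514,-.264),lL=(.372,-.274))
for cam in("top","scene"):
    c=read_camera(cam); P=cloud(c)
    m=cv2.dilate(brown(c),np.ones((3,3)))>0
    Q=P[m]; Q=Q[(Q[:,2]>.01)&(Q[:,2]<.085)]
    for k,g in G.items():
        q=Q[np.hypot(*(Q[:,:2]-g).T)<.06]
        if len(q)<20: print(cam,k,len(q)); continue
        zt=np.percentile(q[:,2],96)
        T=q[q[:,2]>zt-.005]; ctr,r=cv2.minEnclosingCircle(T[:,:2].astype(np.float32))
        print(cam,k,"top",zt.round(4),len(T),np.round(ctr,4),"d",round(2*r,4),"mean",T[:,:2].mean(0).round(4))
```

```text
top bS top 0.0448 122 [ 0.4497 -0.0038] d 0.0493 mean [ 0.4508 -0.0029]
top bM top 0.0527 70 [0.6747 0.0028] d 0.0596 mean [0.6645 0.0032]
top bL top 0.0609 200 [0.5595 0.3954] d 0.0742 mean [0.5589 0.3946]
top bX top 0.0692 261 [0.3709 0.2629] d 0.0857 mean [0.3702 0.2623]
top lS top 0.0461 26 [ 0.6342 -0.2185] d 0.0147 mean [ 0.633  -0.2177]
top lM top 0.0447 37 [0.5611 0.0921] d 0.0177 mean [0.5599 0.092 ]
top lX top 0.0444 58 [ 0.5132 -0.2639] d 0.0221 mean [ 0.5131 -0.2636]
top lL top 0.045 55 [ 0.373  -0.2742] d 0.0202 mean [ 0.3722 -0.2732]
scene bS top 0.0421 107 [ 0.4522 -0.0065] d 0.0508 mean [ 0.454  -0.0063]
scene bM top 0.0499 109 [6.781e-01 6.000e-04] d 0.0606 mean [0.6648 0.002 ]
scene bL top 0.0579 126 [0.5614 0.3956] d 0.0775 mean [0.5631 0.3956]
scene bX top 0.0656 141 [0.3739 0.2638] d 0.0915 mean [0.3735 0.2605]
scene lS top 0.0437 47 [ 0.6363 -0.2183] d 0.0165 mean [ 0.6378 -0.2187]
scene lM top 0.0426 33 [0.5614 0.0903] d 0.0189 mean [0.5634 0.0886]
scene lX top 0.0429 73 [ 0.5141 -0.2652] d 0.0242 mean [ 0.5172 -0.2653]
scene lL top 0.043 46 [ 0.3752 -0.2753] d 0.0198 mean [ 0.377  -0.2759]
```

{"method": "arm_command", "body": {
  "xyz": [
    [30,-45,0],
    [30,-40,0],
    [30,-40,0],
    [30,-40,0],
    [30,-35,0],
    [25,-35,0],
    [20,-30,0]
  ],
  "spin": [0,0,0,0,0,0,0],
  "jaw": 0.0,
  "squeeze": 12
}}

```text
time: 0.95
tool_pos: [0.3117, 0.2481, 0.4049]
tool_rot: [3.141, 0.001, 2.914]
contact_force: [0.6, -0.3, -0.4]
opening: 0.0464
grip_force: 0.0
```

Run:
```python
from h import *
c=read_camera("wrist"); print(c["fx"],c["world_from_camera"].round(3).tolist()); cv2.imwrite("pics/w1.png",c["img"][:,:,::-1])
for cam in("top","scene"):
    c=read_camera(cam); P=cloud(c); Q=P[cv2.dilate(brown(c),np.ones((3,3)))>0]; Q=Q[(Q[:,2]>.01)&(Q[:,2]<.085)]
    q=Q[np.hypot(*(Q[:,:2]-(.672,.003)).T)<.06]; zt=np.percentile(q[:,2],96)
    T=q[q[:,2]>zt-.005]; ctr,r=cv2.minEnclosingCircle(T[:,:2].astype(np.float32)); print(zt,ctr,2*r)
```

```text
298.11737952929735 [[0.225, -0.928, -0.298, 0.232], [0.974, 0.214, 0.07, 0.267], [-0.001, -0.306, 0.952, 0.385], [0.0, 0.0, 0.0, 1.0]]
0.05371061413171685 (0.6793121099472046, 0.0023858719505369663) 0.06158291548490524
0.049994230601973694 (0.6815246939659119, 0.0004278582928236574) 0.06325963884592056
```

View pics/w1.png

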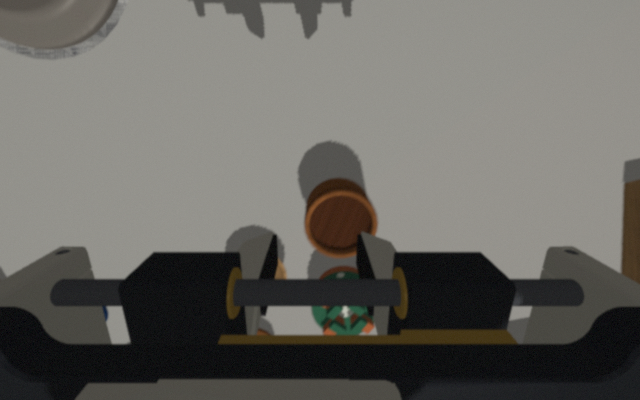

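The wrist view shows the XL box, rim centred near (340,218), between the fingers. Next I measure it with the wrist camera and compare that with the other cameras.

```bash
cat >> h.py <<'E'
def meas(c,g,rad=.06,zmin=.03,band=.005):
    P=cloud(c); Q=P[cv2.dilate(brown(c),np.ones((3,3)))>0]; Q=Q[(Q[:,2]>zmin)&(Q[:,2]<.085)]
    q=Q[np.hypot(*(Q[:,:2]-g).T)<rad]
    if len(q)<15: return len(q)
    zt=np.percentile(q[:,2],96); T=q[q[:,2]>zt-band]; ctr,r=cv2.minEnclosingCircle(T[:,:2].astype(np.float32))
    return zt.round(4),np.round(ctr,4),round(2*r,4),len(T)
E
python3 - <<'E'
from h import *
c=read_camera("wrist"); print(meas(c,(.372,.263)))
print(observe()["tool_pos"])
E
```

```text
(np.float64(0.0663), array([0.3722, 0.2633]), 0.0863, 1022)
[0.31101673 0.24954765 0.40477938]
```

{"method": "arm_command", "body": {
  "xyz": [
    [40,-25,-10],
    [40,-25,-10],
    [40,-25,-10],
    [40,-25,-10],
    [40,-25,-10],
    [30,-20,-10],
    [15,-10,-10],
    [0,0,0]
  ],
  "spin": [0,0,0,0,0,0,0,0]
}}

```text
time: 1.95
tool_pos: [0.5568, 0.0952, 0.3327]
tool_rot: [-3.141, -0.002, 2.915]
contact_force: [0.4, 0.7, 0.2]
opening: 0.046
grip_force: 0.0
```

Run:
```python
from h import *
print(observe()["tool_pos"])
c=read_camera("wrist"); print(meas(c,(.561,.091),.02)); cv2.imwrite("pics/w2.png",c["img"][:,:,::-1])
```

```text
[0.55681121 0.0951986  0.33268268]
(np.float64(0.0456), array([0.5615, 0.0921]), 0.0189, 275)
```

View pics/w2.png

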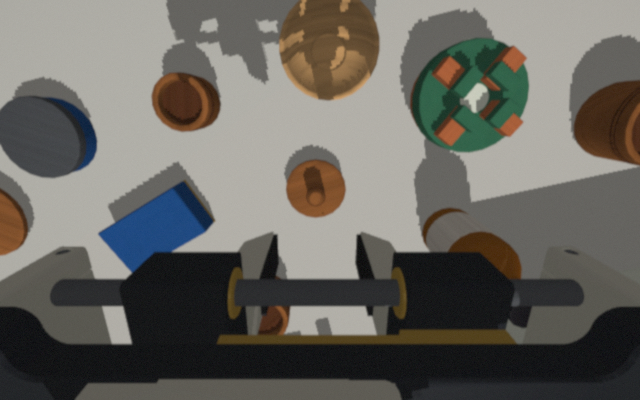

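The medium lid is at (315,190) with its knob centred and the bottle at (470,240), close to where the gripper body would go. I'll turn the fingers to close along x, after checking the heights around each spot.

Run:
```python
from h import *
c=read_camera("wrist"); print("bS wrist",meas(c,(.451,-.005)))
c=read_camera("top"); P=cloud(c).reshape(-1,3)
for n,(x,y) in dict(lM=(.5615,.092),bM=(.680,.001),lS=(.635,-.218),bL=(.560,.3955),lX=(.514,-.2645),bX=(.372,.263),lL=(.374,-.275),bS=(.451,-.005)).items():
    q=P[(abs(P[:,0]-x)<.13)&(abs(P[:,1]-y)<.07)&(np.hypot(P[:,0]-x,P[:,1]-y)>.05)&(P[:,2]>.04)]
    print(n,len(q), q.min(0).round(3) if len(q) else '', q.max(0).round(3) if len(q) else '')
q=P[(np.hypot(P[:,0]-.65,P[:,1]-.21)<.06)&(P[:,2]>.03)]; print("bottle",q.min(0),q.max(0))
```

```text
bS wrist (np.float64(0.0427), array([ 0.452, -0.003]), 0.0503, 1225)
lM 5616 [0.432 0.022 0.041] [0.691 0.162 0.583]
bM 1389 [ 0.55  -0.069  0.042] [0.81  0.071 0.523]
lS 67 [ 0.505 -0.275  0.04 ] [ 0.765 -0.252  0.05 ]
bL 0  
lX 33 [ 0.626 -0.225  0.041] [ 0.641 -0.21   0.048]
bX 378 [0.272 0.193 0.669] [0.283 0.223 0.707]
lL 4 [ 0.502 -0.265  0.042] [ 0.504 -0.257  0.045]
bS 7721 [ 0.321 -0.004  0.226] [0.581 0.065 0.661]
bottle [0.62029604 0.19491489 0.03327217] [0.65299572 0.25130957 0.14296393]
```

{"method": "arm_command", "body": {
  "xyz": [
    [5,-3,0],
    [0,0,0],
    [0,0,0],
    [0,0,0],
    [0,0,0],
    [0,0,0],
    [0,0,0],
    [0,0,0],
    [0,0,0],
    [0,0,0],
    [0,0,0]
  ],
  "spin": [-7,-8,-8,-8,-8,-8,-8,-8,-8,-6,0]
}}

```text
time: 3.2
tool_pos: [0.5599, 0.0934, 0.3357]
tool_rot: [3.14, -0.0, 1.572]
contact_force: [-0.6, 0.1, -1.4]
opening: 0.0458
grip_force: 0.0
```

{"method": "arm_command", "body": {
  "xyz": [
    [1,0,-25],
    [0,0,-30],
    [0,0,-30],
    [0,0,-25],
    [0,0,-15],
    [0,0,-10],
    [0,0,0]
  ],
  "spin": [0,0,0,0,0,0,0]
}}

```text
time: 3.9
tool_pos: [0.5612, 0.0926, 0.1991]
tool_rot: [-3.14, -0.0, 1.573]
contact_force: [-0.3, 0.2, 0.5]
opening: 0.0458
grip_force: 0.0
```

{"method": "arm_command", "body": {
  "xyz": [
    [0,0,0],
    [0,0,0],
    [0,0,0],
    [0,0,0],
    [0,0,0],
    [0,0,0],
    [0,0,0]
  ],
  "spin": [0,0,0,0,0,0,0],
  "jaw": -1,
  "squeeze": 15
}}

```text
time: 4.6
tool_pos: [0.5619, 0.0919, 0.2003]
tool_rot: [3.141, -0.0, 1.571]
contact_force: [-1.3, -0.4, 5.6]
opening: 0.0174
grip_force: 15.0
```

{"method": "arm_command", "body": {
  "xyz": [
    [0,0,10],
    [0,0,30],
    [0,0,40],
    [0,0,40],
    [0,0,20],
    [30,0,0],
    [35,0,0],
    [35,0,0],
    [18,0,0],
    [0,0,0]
  ],
  "spin": [0,0,0,0,0,0,0,0,0,0]
}}

```text
time: 5.6
tool_pos: [0.6811, 0.0916, 0.339]
tool_rot: [3.141, 0.0, 1.57]
contact_force: [-0.7, 0.3, -0.1]
opening: 0.0173
grip_force: 15.0
```

Run:
```python
from h import *
s=observe(); print(s["tool_pos"],s["contact_force"])
c=read_camera("wrist"); print(meas(c,(.680,.001))); cv2.imwrite("pics/w3.png",c["img"][:,:,::-1])
P=cloud(c); Q=P[brown(c)>0]; g=s["tool_pos"]; q=Q[(np.hypot(Q[:,0]-g[0],Q[:,1]-g[1])<.05)&(Q[:,2]>.09)]
print("held",np.percentile(q[:,2],[1,50,99]),q[:,:2].mean(0))
```

```text
[0.68109947 0.09164277 0.33900928] [-0.69541482  0.26583035 -0.11814175]
0
held [0.15414535 0.15768707 0.18410279] [0.68239873 0.10465324]
```

View pics/w3.png

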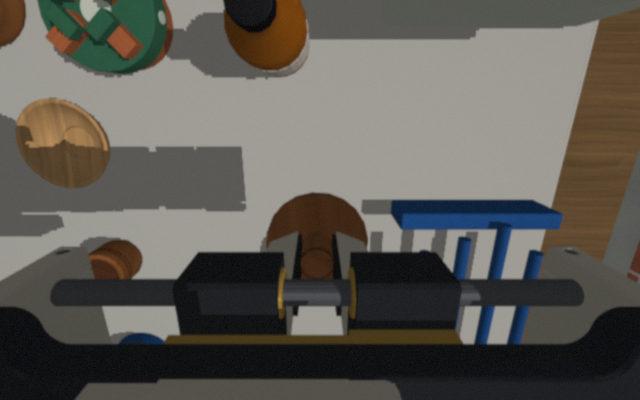

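The wrist view shows the medium lid held level by the knob, plate at (316,235). The box is hidden behind the hand, so I place it by the two-view average.

{"method": "arm_command", "body": {
  "xyz": [
    [0,-30,0],
    [0,-30,0],
    [-1,-20,0],
    [0,-10,0],
    [0,0,-25],
    [0,0,-25],
    [0,0,-20],
    [0,0,-15],
    [0,0,0]
  ],
  "spin": [0,0,0,0,0,0,0,0,0]
}}

```text
time: 6.55
tool_pos: [0.678, 0.0025, 0.2525]
tool_rot: [-3.137, -0.001, 1.571]
contact_force: [-0.4, 0.4, -0.6]
opening: 0.0172
grip_force: 15.0
```

Run:
```python
from h import *
s=observe(); print(s["tool_pos"],s["contact_force"])
for n in("top","scene"):
    c=read_camera(n); print(n,meas(c,(.680,.001),.05,zmin=.045)); 
cv2.imwrite("pics/s3.png",cv2.resize(c["img"][110:210,290:450,::-1],None,fx=4,fy=4))
```

```text
[0.67797    0.00247624 0.25246181] [-0.35958267  0.36850778 -0.57619421]
top 0
scene (np.float64(0.0787), array([ 0.6792, -0.012 ]), 0.04, 36)
```

View pics/s3.png

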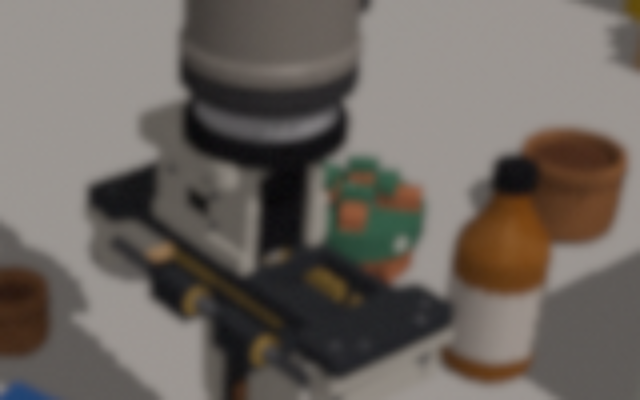

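The hand hides the box here, and the bottle is clear. I lower slowly and watch the force.

{"method": "arm_command", "body": {
  "xyz": [
    [1,0,-4],
    [0,0,-3],
    [0,0,-2],
    [0,0,-2],
    [0,0,-1],
    [0,0,0]
  ],
  "spin": [0,0,0,0,0,0]
}}

```text
time: 7.25
tool_pos: [0.6797, 0.0019, 0.2426]
tool_rot: [-3.141, -0.0, 1.571]
contact_force: [-0.1, 0.9, -0.3]
opening: 0.0177
grip_force: 15.0
```

Run:
```python
from h import *
c=read_camera("wrist");c=read_camera("wrist"); s=observe(); print(s["tool_pos"],s["contact_force"],s["torque"])
```

```text
[0.67979073 0.00193156 0.24283569] [ 0.15148883  0.69590379 -0.7692113 ] [-0.08890983 -0.00679313 -0.03127898]
```

{"method": "arm_command", "body": {
  "xyz": [
    [0,0,-1],
    [0,0,-1],
    [0,0,0]
  ],
  "spin": [0,0,0]
}}

```text
time: 7.65
tool_pos: [0.6797, 0.002, 0.2405]
tool_rot: [-3.141, -0.0, 1.571]
contact_force: [-0.5, -0.2, -1.3]
opening: 0.0172
grip_force: 15.0
```

{"method": "arm_command", "body": {
  "xyz": [
    [0,0,-1],
    [0,0,-1],
    [0,0,0]
  ],
  "spin": [0,0,0]
}}

```text
time: 7.95
tool_pos: [0.6797, 0.002, 0.2385]
tool_rot: [-3.141, -0.0, 1.571]
contact_force: [0.2, -0.9, 0.1]
opening: 0.0177
grip_force: 15.0
```

{"method": "arm_command", "body": {
  "xyz": [
    [0,0,-1],
    [0,0,-0.5],
    [0,0,0]
  ],
  "spin": [0,0,0]
}}

```text
time: 8.25
tool_pos: [0.6797, 0.002, 0.2384]
tool_rot: [3.141, 0.0, 1.571]
contact_force: [-3.1, 1.1, 6.0]
opening: 0.0171
grip_force: 15.0
```

{"method": "arm_command", "body": {
  "xyz": [
    [0,0,0],
    [0,0,0],
    [0,0,0],
    [0,0,10],
    [0,0,30],
    [0,0,30],
    [0,0,30],
    [-15,-35,0],
    [-15,-35,0],
    [-15,-35,0],
    [0,-35,0],
    [0,-10,0],
    [0,0,0]
  ],
  "spin": [0,0,0,0,0,0,0,0,0,0,0,0,0],
  "jaw": 0
}}

```text
time: 9.55
tool_pos: [0.6347, -0.1495, 0.3377]
tool_rot: [3.141, 0.0, 1.568]
contact_force: [-0.8, 0.2, 1.1]
opening: 0.0462
grip_force: 0.0
```

Run:
```python
from h import *
s=observe(); print(s["tool_pos"],s["contact_force"])
c=read_camera("wrist"); cv2.imwrite("pics/w4.png",c["img"][:,:,::-1]); print("lS",meas(c,(.635,-.218),.02)); print("lX",meas(c,(.514,-.2645),.02)) 
c=read_camera("top"); P=cloud(c); Q=P[cv2.dilate(brown(c),np.ones((3,3)))>0]; q=Q[(np.hypot(*(Q[:,:2]-(.68,.001)).T)<.05)&(Q[:,2]>.04)]
print("placed heights",np.percentile(q[:,2],[5,50,98]),"knob",q[q[:,2]>.075].mean(0),"plate",cv2.minEnclosingCircle(q[(q[:,2]>.052)&(q[:,2]<.066),:2].astype(np.float32)))
pl=q[(q[:,2]>.052)&(q[:,2]<.066)]; A=np.c_[pl[:,:2]-(.68,0),np.ones(len(pl))]; print(len(pl),np.linalg.lstsq(A,pl[:,2],rcond=None)[0])
```

```text
[ 0.63467537 -0.14953243  0.33768913] [-0.79318453  0.21755375  1.10996221]
lS (np.float64(0.0457), array([ 0.6353, -0.2169]), 0.017, 179)
lX 0
placed heights [0.05401345 0.0577697  0.08390023] knob [0.67981952 0.00143812 0.08217041] plate ((0.6796106696128845, 0.001646357704885304), 0.03124915435910225)
369 [ 0.00322012 -0.00599444  0.05745001]
```

View pics/w4.png

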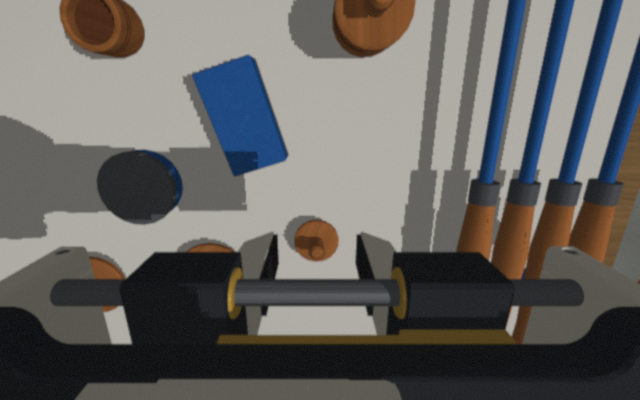

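The medium lid sits home and level: plate at 57.5 mm, tilt under 0.5°. The small lid is at (316,240), with its knob at (0.6353, -0.2169).

{"method": "arm_command", "body": {
  "xyz": [
    [0,-30,0],
    [0,-30,0],
    [0.5,-7,0],
    [0,0,-25],
    [0,0,-30],
    [0,0,-30],
    [0,0,-25],
    [0,0,-15],
    [0,0,-11],
    [0,0,0]
  ],
  "spin": [0,0,0,0,0,0,0,0,0,0]
}}

```text
time: 10.65
tool_pos: [0.6353, -0.2141, 0.2001]
tool_rot: [-3.14, -0.001, 1.572]
contact_force: [-1.1, -1.7, -0.6]
opening: 0.046
grip_force: 0.0
```

{"method": "arm_command", "body": {
  "xyz": [
    [0,0,0],
    [0,0,0],
    [0,0,0],
    [0,0,0],
    [0,0,0],
    [0,0,0],
    [0,0,0]
  ],
  "spin": [0,0,0,0,0,0,0],
  "jaw": -1
}}

```text
time: 11.35
tool_pos: [0.6354, -0.2151, 0.2018]
tool_rot: [3.141, 0.0, 1.571]
contact_force: [-0.2, 0.5, 3.4]
opening: 0.0158
grip_force: 15.0
```

{"method": "arm_command", "body": {
  "xyz": [
    [0,0,10],
    [0,0,30],
    [0,0,40],
    [0,0,40],
    [0,0,20],
    [-10,35,0],
    [-10,45,0],
    [-10,45,0],
    [-5,45,0],
    [0,35,0],
    [0,10,0],
    [0,0,0]
  ],
  "spin": [0,0,0,0,0,0,0,0,0,0,0,0]
}}

```text
time: 12.55
tool_pos: [0.6002, 0.0013, 0.3417]
tool_rot: [3.141, 0.0, 1.573]
contact_force: [-0.5, -0.9, -0.4]
opening: 0.0154
grip_force: 14.9
```

Run:
```python
from h import *
c=read_camera("wrist"); cv2.imwrite("pics/w5.png",c["img"][:,:,::-1]); print("bS",meas(c,(.452,-.003),.05))
for i in range(3):
    s=observe(); print(s["tool_pos"].round(4)); read_camera("wrist")
```

```text
bS (np.float64(0.0428), array([ 0.4517, -0.0036]), 0.0503, 934)
[ 6.004e-01 -1.000e-04  3.415e-01]
[ 0.6004 -0.0009  0.3414]
[ 0.6004 -0.0014  0.3413]
```

View pics/w5.png

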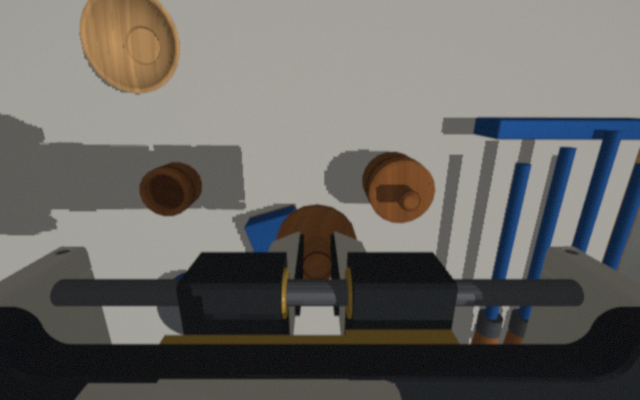

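The small box is at (170,188), i.e. (0.4517, -0.0036), and the medium box is closed at (400,188). I carry the small lid over.

{"method": "arm_command", "body": {
  "xyz": [
    [-25,0,0],
    [-35,-1,0],
    [-40,-1,0],
    [-30,0,0],
    [-14,0,0],
    [-5,0,0],
    [0,0,-25],
    [0,0,-30],
    [0,0,-25],
    [0,0,-15],
    [0,0,0],
    [0,0,0]
  ],
  "spin": [0,0,0,0,0,0,0,0,0,0,0,0]
}}

```text
time: 13.95
tool_pos: [0.452, -0.0026, 0.2464]
tool_rot: [3.141, 0.0, 1.57]
contact_force: [0.1, -0.5, 0.6]
opening: 0.0152
grip_force: 14.9
```

{"method": "arm_command", "body": {
  "xyz": [
    [0,-0.5,-3],
    [0,0,-3],
    [0,0,-2],
    [0,0,-2],
    [0,0,-2],
    [0,0,-1],
    [0,0,0],
    [0,0,0]
  ],
  "spin": [0,0,0,0,0,0,0,0]
}}

```text
time: 14.75
tool_pos: [0.4513, -0.0025, 0.2333]
tool_rot: [3.141, 0.0, 1.571]
contact_force: [0.8, 0.5, -0.1]
opening: 0.0153
grip_force: 14.9
```

{"method": "arm_command", "body": {
  "xyz": [
    [0,0,-1],
    [0,0,0]
  ],
  "spin": [0,0]
}}

```text
time: 14.95
tool_pos: [0.4512, -0.0025, 0.2322]
tool_rot: [-3.142, -0.0, 1.571]
contact_force: [-0.1, -0.8, -0.2]
opening: 0.0156
grip_force: 14.9
```

{"method": "arm_command", "body": {
  "xyz": [
    [0,0,-1],
    [0,0,0]
  ],
  "spin": [0,0]
}}

```text
time: 15.15
tool_pos: [0.4513, -0.0026, 0.2316]
tool_rot: [3.141, 0.0, 1.571]
contact_force: [-0.3, 1.0, 4.2]
opening: 0.0155
grip_force: 15.0
```

{"method": "arm_command", "body": {
  "xyz": [
    [0,0,0],
    [0,0,0],
    [0,0,0],
    [0,0,10],
    [0,0,30],
    [0,0,40],
    [0,0,30],
    [0,-35,0],
    [-2,-45,0],
    [-4,-40,0],
    [0,-30,0],
    [0,-17,0],
    [0,0,0]
  ],
  "spin": [0,0,0,0,0,0,0,0,0,0,0,0,0],
  "jaw": 0
}}

```text
time: 16.45
tool_pos: [0.4451, -0.1715, 0.3418]
tool_rot: [3.141, 0.001, 1.568]
contact_force: [-0.0, 1.0, 0.0]
opening: 0.0461
grip_force: 0.0
```

Run:
```python
from h import *
c=read_camera("wrist"); cv2.imwrite("pics/w6.png",c["img"][:,:,::-1]); print("lX",meas(c,(.514,-.2645),.022)); print("lL",meas(c,(.374,-.275),.022)); 
c=read_camera("top"); P=cloud(c); Q=P[cv2.dilate(brown(c),np.ones((3,3)))>0]
q=Q[(np.hypot(*(Q[:,:2]-(.452,-.003)).T)<.05)&(Q[:,2]>.03)]; pl=q[(q[:,2]>.044)&(q[:,2]<.058)]
print("knob",q[q[:,2]>.068].mean(0),"plate",len(pl),np.median(pl[:,2]),cv2.minEnclosingCircle(pl[:,:2].astype(np.float32)))
A=np.c_[pl[:,:2]-(.452,0),np.ones(len(pl))]; print(np.linalg.lstsq(A,pl[:,2],rcond=None)[0])
print(observe()["tool_pos"])
```

```text
lX 0
lL 0
knob [ 0.45141102 -0.0043041   0.07450782] plate 248 0.049441465511463056 ((0.45060205459594727, -0.003964785020798445), 0.02503175660967827)
[ 0.00205896 -0.00161247  0.04940412]
[ 0.44505232 -0.16940351  0.34151934]
```

View pics/w6.png

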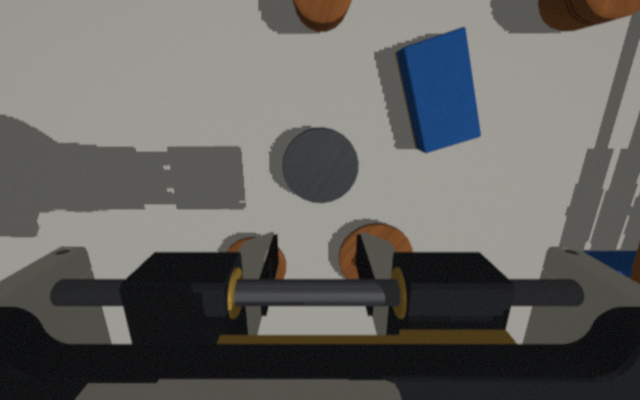

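The small lid is home: plate at 49.4 mm, level. The fingers half hide the next two lids, at (375,255) and (257,255), so I centre over the XL lid and look again.

{"method": "arm_command", "body": {
  "xyz": [
    [30,-8,0],
    [30,-10,0],
    [9,-8,0],
    [0,0,0],
    [0,0,0]
  ],
  "spin": [0,0,0,0,0]
}}

```text
time: 17.05
tool_pos: [0.5139, -0.1943, 0.341]
tool_rot: [-3.14, -0.001, 1.572]
contact_force: [-0.8, 0.6, -0.2]
opening: 0.0459
grip_force: 0.0
```

Run:
```python
from h import *
c=read_camera("wrist"); print("lX",meas(c,(.514,-.2645),.03)); print(observe()["tool_pos"])
```

```text
lX (np.float64(0.0459), array([ 0.514 , -0.2634]), 0.0231, 312)
[ 0.51369844 -0.19439881  0.34119956]
```

{"method": "arm_command", "body": {
  "xyz": [
    [0,-30,0],
    [0,-30,0],
    [0.5,-9,0],
    [0,0,-25],
    [0,0,-30],
    [0,0,-30],
    [0,0,-25],
    [0,0,-20],
    [0,0,-10],
    [0,0,0],
    [0,0,0]
  ],
  "spin": [0,0,0,0,0,0,0,0,0,0,0]
}}

```text
time: 18.2
tool_pos: [0.515, -0.2644, 0.2021]
tool_rot: [3.141, 0.001, 1.571]
contact_force: [0.3, 0.3, 0.9]
opening: 0.0457
grip_force: 0.0
```

{"method": "arm_command", "body": {
  "xyz": [
    [0,0,0],
    [0,0,0],
    [0,0,0],
    [0,0,0],
    [0,0,0],
    [0,0,0],
    [0,0,0]
  ],
  "spin": [0,0,0,0,0,0,0],
  "jaw": -1
}}

```text
time: 18.9
tool_pos: [0.5148, -0.2646, 0.2017]
tool_rot: [3.141, 0.0, 1.571]
contact_force: [-1.8, -1.0, 6.7]
opening: 0.0211
grip_force: 15.0
```

{"method": "arm_command", "body": {
  "xyz": [
    [0,0,10],
    [0,0,30],
    [0,0,40],
    [0,0,40],
    [0,0,20],
    [-4,20,0],
    [-10,38,0],
    [-12,42,0],
    [-12,42,0],
    [-12,42,0],
    [-12,42,0],
    [-12,42,0],
    [-12,42,0],
    [-12,42,0],
    [-12,42,0],
    [-12,42,0],
    [-12,42,0],
    [-10,38,0],
    [-9,9,0],
    [0,0,0]
  ],
  "spin": [0,0,0,0,0,0,0,0,0,0,0,0,0,0,0,0,0,0,0,0]
}}

```text
time: 20.9
tool_pos: [0.3606, 0.2613, 0.3413]
tool_rot: [-3.141, 0.0, 1.574]
contact_force: [0.5, -0.7, -0.3]
opening: 0.0211
grip_force: 15.0
```

Run:
```python
from h import *
for i in range(3):
    s=observe(); print(s["tool_pos"].round(4)); c=read_camera("wrist")
P=cloud(c); Q=P[brown(c)>0]; g=s["tool_pos"]; q=Q[(np.hypot(Q[:,0]-g[0],Q[:,1]-g[1])<.05)&(Q[:,2]>.12)]
print("held",np.percentile(q[:,2],[1,50,99]))
```

```text
[0.3606 0.2613 0.3413]
[0.3613 0.2604 0.3413]
[0.3618 0.2599 0.3413]
held [0.15440269 0.15856843 0.18513912]
```

{"method": "arm_command", "body": {
  "xyz": [
    [10,2,0],
    [0,0,0],
    [0,0,-20],
    [0,0,-25],
    [0,0,-15],
    [0,0,-5],
    [0,0,0],
    [0,0,0]
  ],
  "spin": [0,0,0,0,0,0,0,0]
}}

```text
time: 21.85
tool_pos: [0.3723, 0.2624, 0.2769]
tool_rot: [3.14, -0.0, 1.57]
contact_force: [-0.8, 0.4, -0.5]
opening: 0.021
grip_force: 15.0
```

{"method": "arm_command", "body": {
  "xyz": [
    [0,0,-4],
    [0,0,-4],
    [0,0,-4],
    [0,0,-3],
    [0,0,-2],
    [0,0,-1],
    [0,0,0],
    [0,0,0]
  ],
  "spin": [0,0,0,0,0,0,0,0]
}}

```text
time: 22.65
tool_pos: [0.3718, 0.2625, 0.2583]
tool_rot: [3.141, -0.0, 1.571]
contact_force: [-0.1, 0.4, -1.2]
opening: 0.021
grip_force: 15.0
```

{"method": "arm_command", "body": {
  "xyz": [
    [0,0,-1],
    [0,0,0]
  ],
  "spin": [0,0]
}}

```text
time: 22.85
tool_pos: [0.3717, 0.2624, 0.2572]
tool_rot: [3.142, 0.0, 1.571]
contact_force: [-0.4, 0.3, -1.0]
opening: 0.0213
grip_force: 15.0
```

{"method": "arm_command", "body": {
  "xyz": [
    [0,0,-1],
    [0,0,0]
  ],
  "spin": [0,0]
}}

```text
time: 23.05
tool_pos: [0.3717, 0.2624, 0.2561]
tool_rot: [-3.142, 0.0, 1.571]
contact_force: [0.3, 0.1, -0.8]
opening: 0.0208
grip_force: 15.0
```

{"method": "arm_command", "body": {
  "xyz": [
    [0,0,-0.7],
    [0,0,0]
  ],
  "spin": [0,0]
}}

```text
time: 23.25
tool_pos: [0.3718, 0.2625, 0.2558]
tool_rot: [3.141, -0.0, 1.571]
contact_force: [-0.9, -1.1, 2.7]
opening: 0.0208
grip_force: 15.0
```

{"method": "arm_command", "body": {
  "xyz": [
    [0,0,0],
    [0,0,0],
    [0,0,0],
    [0,0,10],
    [0,0,30],
    [0,0,30],
    [0,0,15],
    [10,-20,0],
    [15,-35,0],
    [15,-38,0],
    [10,-40,0],
    [0,-40,0],
    [0,-40,0],
    [0,-40,0],
    [0,-40,0],
    [-10,-40,0],
    [-10,-40,0],
    [-15,-38,0],
    [-13,-30,0],
    [0,-27,0]
  ],
  "spin": [0,0,0,0,0,0,0,0,0,0,0,0,0,0,0,0,0,0,0,0],
  "jaw": 0
}}

```text
time: 25.25
tool_pos: [0.3723, -0.2069, 0.3413]
tool_rot: [-3.141, 0.0, 1.569]
contact_force: [0.5, -0.4, 0.7]
opening: 0.0455
grip_force: 0.0
```

Run:
```python
from h import *
for i in range(2): c=read_camera("wrist")
print("lL",meas(c,(.374,-.275),.03)); print(observe()["tool_pos"])
c=read_camera("top"); P=cloud(c); Q=P[cv2.dilate(brown(c),np.ones((3,3)))>0]
q=Q[(np.hypot(*(Q[:,:2]-(.372,.263)).T)<.06)&(Q[:,2]>.03)]; pl=q[(q[:,2]>.068)&(q[:,2]<.082)]
print("knob",q[q[:,2]>.092].mean(0),"plate",len(pl),np.median(pl[:,2]),cv2.minEnclosingCircle(pl[:,:2].astype(np.float32)))
A=np.c_[pl[:,:2]-(.372,.263),np.ones(len(pl))]; print(np.linalg.lstsq(A,pl[:,2],rcond=None)[0])
print("bL",meas(c,(.5605,.3955)))
```

```text
lL (np.float64(0.0457), array([ 0.3732, -0.2738]), 0.0212, 263)
[ 0.37359059 -0.20821034  0.34138854]
knob [0.37289079 0.2628719  0.09859587] plate 953 0.07368819381638969 ((0.372143030166626, 0.26346907019615173), 0.04334571957588196)
[-0.00191251  0.00381959  0.07369886]
bL (np.float64(0.0612), array([0.5601, 0.3956]), 0.0745, 185)
```

{"method": "arm_command", "body": {
  "xyz": [
    [0,-30,0],
    [0,-25,0],
    [0,-10,0],
    [0,0,-25],
    [0,0,-30],
    [0,0,-30],
    [0,0,-25],
    [0,0,-20],
    [0,0,-10],
    [0,0,0],
    [0,0,0]
  ],
  "spin": [0,0,0,0,0,0,0,0,0,0,0]
}}

```text
time: 26.5
tool_pos: [0.3741, -0.2703, 0.2012]
tool_rot: [3.141, 0.0, 1.571]
contact_force: [-0.6, -0.8, 0.3]
opening: 0.046
grip_force: 0.0
```

{"method": "arm_command", "body": {
  "xyz": [
    [0,0,0],
    [0,0,0],
    [0,0,0],
    [0,0,0],
    [0,0,0],
    [0,0,0],
    [0,0,0]
  ],
  "spin": [0,0,0,0,0,0,0],
  "jaw": -1
}}

```text
time: 27.2
tool_pos: [0.3738, -0.2706, 0.2009]
tool_rot: [3.141, 0.0, 1.571]
contact_force: [-1.1, -0.2, 6.1]
opening: 0.0194
grip_force: 15.0
```

{"method": "arm_command", "body": {
  "xyz": [
    [0,0,10],
    [0,0,30],
    [0,0,40],
    [0,0,40],
    [0,0,20],
    [10,20,0],
    [10,35,0],
    [10,40,0],
    [10,40,0],
    [0,42,0],
    [0,42,0],
    [0,42,0],
    [0,42,0],
    [0,42,0],
    [0,42,0],
    [0,42,0],
    [0,42,0],
    [0,42,0],
    [0,42,0],
    [0,40,0]
  ],
  "spin": [0,0,0,0,0,0,0,0,0,0,0,0,0,0,0,0,0,0,0,0]
}}

```text
time: 29.2
tool_pos: [0.4132, 0.3263, 0.3409]
tool_rot: [3.142, 0.0, 1.571]
contact_force: [1.6, -0.6, -0.2]
opening: 0.0197
grip_force: 15.0
```

{"method": "arm_command", "body": {
  "xyz": [
    [0,40,0],
    [0,30,0],
    [0,4,0],
    [0,0,0],
    [0,0,0]
  ],
  "spin": [0,0,0,0,0]
}}

```text
time: 29.7
tool_pos: [0.4137, 0.3976, 0.3405]
tool_rot: [-3.141, 0.001, 1.571]
contact_force: [0.2, -0.0, -0.7]
opening: 0.019
grip_force: 15.0
```

Run:
```python
from h import *
for i in range(3): c=read_camera("wrist")
print("bL",meas(c,(.5605,.3955))); print(observe()["tool_pos"])
cv2.imwrite("pics/w7.png",c["img"][:,:,::-1])
```

```text
bL (np.float64(0.0584), array([0.5607, 0.3966]), 0.0745, 1674)
[0.41399537 0.39741176 0.3407898 ]
```

View pics/w7.png

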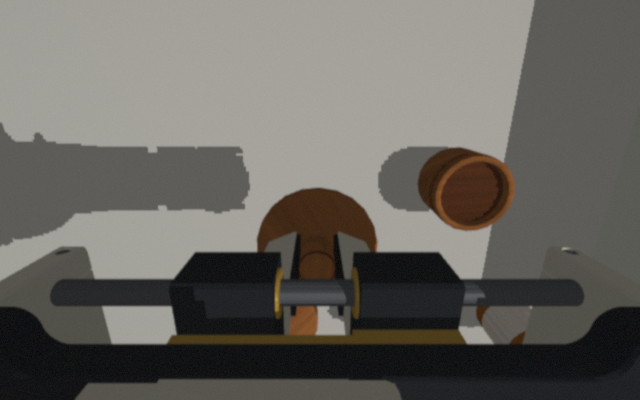

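The large box is at (475,190) and the held lid's rear plate edge is at (317,188). I use that edge to check how far off-centre the lid is held.

Run:
```python
from h import *
c=read_camera("wrist"); s=observe(); P=cloud(c); m=brown(c)>0
zt=np.median(P[205:225,300:330,2]); v0=np.where(m[150:230,317])[0][0]+150
row=np.where(m[240,200:420])[0]+200
print(s["tool_pos"],zt,v0,plane(c,np.array([317.]),np.array([v0-.5]),zt)-[0,.037,0], "sides x",plane(c,np.array([row[0]-.5,row[-1]+.5]),np.array([240.,240.]),zt)[:,0].mean())
```

```text
[0.41403553 0.39751567 0.3408007 ] nan 189 [[nan nan nan]] sides x nan
```

Run:
```python
from h import *
c=read_camera("wrist"); s=observe(); m=brown(c)>0
zt=s["tool_pos"][2]-.159-.042+.019; v0=np.where(m[150:230,317])[0][0]+150
row=np.where(m[240,200:420])[0]+200
print(s["tool_pos"],zt,v0,plane(c,np.array([317.]),np.array([v0-.5]),zt)-[0,.037,0],"sides x",plane(c,np.array([row[0]-.5,row[-1]+.5]),np.array([240.,240.]),zt)[:,0].mean())
```

```text
[0.41403316 0.39765147 0.34078943] 0.1587894293854911 189 [[0.41559309 0.39579413 0.15878943]] sides x 0.41556878904599814
```

{"method": "arm_command", "body": {
  "xyz": [
    [25,0,0],
    [35,1,0],
    [40,0,0],
    [30,0,0],
    [16,0,0],
    [0,0,0],
    [0,0,-25],
    [0,0,-30],
    [0,0,-15],
    [0,0,-8],
    [0,0,0],
    [0,0,0]
  ],
  "spin": [0,0,0,0,0,0,0,0,0,0,0,0]
}}

```text
time: 31.15
tool_pos: [0.5599, 0.3997, 0.2639]
tool_rot: [3.14, -0.001, 1.571]
contact_force: [-0.9, -0.9, -0.3]
opening: 0.0194
grip_force: 15.0
```

{"method": "arm_command", "body": {
  "xyz": [
    [0,0,-3],
    [0,0,-3],
    [0,0,-3],
    [0,0,-2],
    [0,0,-2],
    [0,0,-1],
    [0,0,0],
    [0,0,0]
  ],
  "spin": [0,0,0,0,0,0,0,0]
}}

```text
time: 31.95
tool_pos: [0.5598, 0.3995, 0.2486]
tool_rot: [3.141, -0.0, 1.571]
contact_force: [0.1, 0.2, -0.9]
opening: 0.0193
grip_force: 15.0
```

{"method": "arm_command", "body": {
  "xyz": [
    [0,0,-1],
    [0,0,0]
  ],
  "spin": [0,0]
}}

```text
time: 32.15
tool_pos: [0.5597, 0.3995, 0.2475]
tool_rot: [3.142, 0.0, 1.571]
contact_force: [-0.3, -0.3, 0.3]
opening: 0.0195
grip_force: 15.0
```

{"method": "arm_command", "body": {
  "xyz": [
    [0,0,-1],
    [0,0,0]
  ],
  "spin": [0,0]
}}

```text
time: 32.35
tool_pos: [0.5598, 0.3995, 0.247]
tool_rot: [3.141, -0.0, 1.571]
contact_force: [-1.4, -0.1, 2.6]
opening: 0.0193
grip_force: 15.0
```

Contact came at the expected height, so I release and retreat.

{"method": "arm_command", "body": {
  "xyz": [
    [0,0,0],
    [0,0,0],
    [0,0,0],
    [0,0,10],
    [0,0,30],
    [0,0,30],
    [0,0,30],
    [-30,0,0],
    [-35,0,0],
    [-35,0,0],
    [-35,0,0],
    [-25,0,0],
    [0,0,0]
  ],
  "spin": [0,0,0,0,0,0,0,0,0,0,0,0,0],
  "jaw": 0
}}

```text
time: 33.65
tool_pos: [0.397, 0.3997, 0.3477]
tool_rot: [-3.141, -0.0, 1.573]
contact_force: [-0.4, 0.8, -0.2]
opening: 0.0464
grip_force: 0.0
```

Run:
```python
from h import *
for n in("top","scene"):
    c=read_camera(n); P=cloud(c); Q=P[cv2.dilate(brown(c),np.ones((3,3)))>0]
    for k,(x,y,z,r) in dict(S=(.4517,-.0036,.049,.03),M=(.680,.0014,.057,.036),L=(.5607,.396,.065,.042),X=(.372,.263,.073,.048)).items():
        q=Q[(np.hypot(*(Q[:,:2]-(x,y)).T)<r+.005)]; pl=q[abs(q[:,2]-z)<.006]
        if len(pl)<20: print(n,k,len(pl)); continue
        A=np.c_[pl[:,:2]-(x,y),np.ones(len(pl))]; print(n,k,len(pl),"top",q[:,2].max().round(4),np.median(pl[:,2]).round(4),np.round(cv2.minEnclosingCircle(pl[:,:2].astype(np.float32))[0],4),np.linalg.lstsq(A,pl[:,2],rcond=None)[0].round(4))
cv2.imwrite("pics/end.png",c["img"][:,:,::-1])
```

```text
top S 248 top 0.0783 0.0496 [ 0.4507 -0.0044] [ 0.0218 -0.0049  0.0496]
top M 357 top 0.0856 0.0575 [0.6802 0.0021] [-0.0025 -0.0008  0.0575]
top L 588 top 0.0962 0.0655 [0.5592 0.3958] [0.0067 0.0065 0.0656]
top X 954 top 0.1038 0.0735 [0.372  0.2638] [0.0029 0.0084 0.0736]
scene S 163 top 0.0764 0.0481 [ 0.4536 -0.0063] [-0.0619  0.0315  0.0486]
scene M 402 top 0.0844 0.0562 [ 6.806e-01 -1.000e-04] [-0.0118  0.021   0.0563]
scene L 254 top 0.0915 0.0644 [0.5609 0.3921] [-0.0194  0.0296  0.0646]
scene X 284 top 0.0999 0.0725 [0.375  0.2581] [-0.0179  0.0171  0.0725]
```

View pics/end.png

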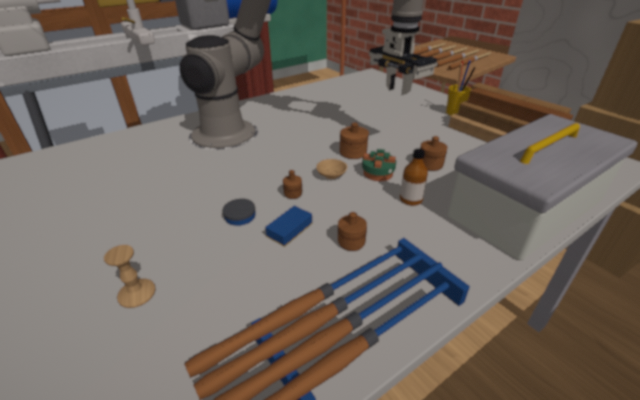

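All four boxes are closed with their lids level at the home heights, and the bottle (415,180) and candlestick (130,275) are still standing.

```bash
python3 -c "
from cell import *
print(hand_in())"
```

```text
the job is handed in; nothing more can be done
None
```

All four lids are on their own boxes, each measured level and within about 1 mm of its home height, the boxes are where they stood to within the cameras' 2 mm, the bottle and candlestick are still upright, and I handed the job in at about 34 s of the 109 s allowed.

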